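Hold the valve cover over its screw holes

ROBOT

A 6-joint arm with a two-finger parallel gripper is mounted at the origin on the work surface. World frame = base frame: x ahead of the robot, y to its left, z up, the work surface at z = 0. Lengths are in m, angles in rad, forces in N, time in s.
With the tool pointing down it reaches from about 0.375 to 0.975 m from the base axis. Payload 3.8 kg.
Tool frame: the origin (TCP) lies midway between the tips of the shut fingers; the grasp point (between the pads) lies 19 mm behind it; z points along the fingers, y is the line along which they close (so a half turn about z gives the same grasp; the last joint's range is limited). The gripper opens to 85 mm and grips with 20 to 120 N. Pads are 22 mm wide; open, the fingers measure 114 mm over their backs; the gripper's body (76 mm by 85 mm) begins 54 mm behind the grasp point. The pads swing forward as they close: fully open they stand 13 mm farther back than shut.
Start: joints at [1.213, 0.264, 1.604, -0, 1.274, -0.037], TCP at [0.213, 0.641, 0.231] pointing down, gripper open.
Joint ranges: [-2.63, 2.63], [-0.94, 2.18], [0.31, 2.57], [-1.31, 4.45], [0, 2.66], [-2.55, 2.55]. Speed limits (rad/s): [2.57, 2.57, 3.14, 3.14, 3.14, 3.14].

INTERFACE

Orientations are given as a rotation vector (axis times angle).
In Python, from workcell import read_state, vision, ticket gives the robot as it stands. The module is installed in compiled form; this text tells all that it offers.
- The arm moves only by the tool jog_arm, never from a script. Its arguments are lists of equal length, an entry for each row: "turn": the turn, a rotation vector about the tool's x, y, z in rad, a list of three; "delta_pos": the shift along the tool's x, y, z in m, a list of three; "gripper": the finger opening in m, from 0 to 0.0854. In form: {"turn": [[rx, ry, rz], ...], "delta_pos": [[dx, dy, dz], ...], "gripper": [gripper, ...]}. A call has 1 to 20 rows; each row shifts and turns the commanded pose from where the row before left it, along the tool's axes as they then stand; what a row does not reach is not made up. A row lasts 1/12 s, in which the tool goes at most 41.7 mm and 7.16 degrees, less where a joint would pass 70% of its speed; a pose out of reach is approached as far as the arm can. A call with a gripper value outside its range is refused whole. The fingers move at their own pace and stop on an object; "grip_force" is the grip in N (left out, the last holds). Time passes only in rows, so rows that do not move let the fingers close. It gives the time, the measured TCP pose, the force, the opening and the grip force at its end, in the units of the state.
- read_state(): the state, without advancing time (a new reading comes with each control period).
- vision.read_camera(name): name is "scene" or "top" or "wrist"; returns the picture (420x560x3 uint8, red, green, blue); there is no depth.
- vision.calibration(name): a dict with "vfov" (degrees; the focal length in pixels is half the picture's height over the tangent of half this angle, whatever the lens; pixels are square), "cx", "cy" (the principal point, pixels), "R" (3x3) and "t" (3): a world point X has camera coordinates R X + t; the wrist camera has in their place "mount" (4x4, takes a point from camera to tool coordinates, whose origin is the TCP and whose axes are the flange's). Camera axes: x right, y down, z forward; pixel columns grow to the right and rows downward; lengths in m; the calibration is good to about 2 mm. A picture is of the moment at which its call begins: read the wrist's pose just before it. calibration takes no time and is no camera call.
- ticket.finish_job(): hands the job in; it is judged then, once.
The state is a dict: "time": time; "q": joint angles; "joint_vel": joint speeds; "joint_torque": joint torques, N m; "tool_pos": TCP position; "tcp_rot": TCP orientation; "wrist_force": force on the tool from outside, world axes, zero at the start; "torque": the same for the moment, N m; "width": opening from 0.0 (shut) to 1.0 (fully open); "grip_force": force on a finger pad.
Only numpy, scipy, OpenCV 4.12 (cv2) and the standard library are available. Lean on these libraries where they do the work, as an engineer would, in place of code of your own. Each camera call takes 0.05 s, during which the arm holds its last target. There are 200 camera calls.

TASK

Clear the small wooden brush off the aluminium valve block: lay it flat in the low grey tray, bristles down as it lies now, and let go. Then take the steel cover plate by its upright thumb-turn and hold it level about 15 mm above the block, not touching it, turned so that its three holes stand over the block's three threaded holes, ready for the screws. Finish while still holding it there, motionless, and leave the other toiletries where they are.

Things in the scene. Friction and masses are not known exactly. Their poses are not given: they have to be found in the camera images.
- block: the valve block: plain aluminium, 130 x 80 mm, 24 mm high, fixed. Origin: centre of its underside; x along its length, z up. Three 8 mm threaded holes in its top: two at the -x end (x -50, y -25 and +25 mm), one at the +x end (x +50, y 0). A brass stub 16 mm thick sticks out 20 mm from its +x end face. The brush lies on it at the start and hides holes
- block_top (a point): the centre of the block's top face, 24 mm above the ledge; axes as the block's
- block_hole0 (a point): mouth of the block's threaded hole at x -50, y -25 mm, in its top face
- block_hole1 (a point): mouth of the block's threaded hole at x -50, y +25 mm, in its top face
- block_hole2 (a point): mouth of the block's threaded hole at x +50, y 0 mm, in its top face
- plate: the cover plate: loose steel, 130 x 80 x 5 mm, about 0.3 kg, lying flat on the ledge. Origin: centre of its underside; x along its length, z up. Three 14 mm through holes in the block's pattern (two at the -x end, one at +x). The thumb-turn stands on the middle of its top: a rigid upright slab 44 mm long (x), 14 mm thick (y), its top 41 mm above the plate's underside
- plate_hole0 (a point): centre of the plate's hole at x -50, y -25 mm, at the underside
- plate_hole1 (a point): centre of the plate's hole at x -50, y +25 mm, at the underside
- plate_hole2 (a point): centre of the plate's hole at x +50, y 0 mm, at the underside
- brush: the small wooden brush, about 60 g, loose, lying flat on the block, its rigid black bristle pad down. Origin: centre of the pad's underside; x along its length, z up. Pad 80 x 30 mm, from 0 to 14 mm height; wooden back 90 x 40 mm above it, from 14 to 30 mm height
- tray: the low grey tray, 170 x 110 mm outside, fixed on the ledge, walls 4 mm thick, rim 14 mm above the ledge, inner floor 4 mm above the ledge. Origin: centre of its underside; x along its 170 mm length, z up
- tray_in (a point): the centre of the tray's inner floor; axes as the tray's
- trimmer: bystander: black trimmer with clear guard combs, lying, about 140 x 42 x 36 mm; origin at its underside
- comb: bystander: steel mustache comb lying flat, 100 x 26 x 4 mm; origin at the middle of its underside
- tin: bystander: aluminium balm tin, 54 mm across, 32 mm high; origin: centre of its underside
- soap: bystander: amber pump bottle, 64 mm across, 177 mm high; origin: centre of its underside
- tumbler: bystander: white cup, 72 mm across, 95 mm high; origin: centre of its underside
- razor: bystander: steel safety razor lying flat, 105 x 42 x 12 mm; origin at its underside
- balm: bystander: white lip balm stick standing, 26 mm across, 65 mm high; origin: centre of its underside

How it is judged:
By the outcome, as a careful person would: the job done as asked, in the order asked, and still so for the second after the job is handed in, while the arm keeps its last pose, push and grip.
It also fails if it takes over 58 s, if anything falls off the work surface, if the arm or the gripper's body presses on something with over 40 N, if the wrist force passes 120 N, or if a joint passes its speed limit or range.

## Working session

There is one attempt and no reset: what is moved stays moved. The work goes in short steps, Python scripts to look and compute and a tool call to move; the robot and the scene stay as the last step left them, time stands still between calls to the robot, and variables do not carry over. Pictures are saved under pics/ and viewed, at most 10 in all, crops included, and the job is handed in when it is done.

Besides the shell and the picture viewer there is one more tool, called after "Call:" as name(argument=value, ...) on one line, values as JSON. jog_arm: Moves the arm, as the interface text tells. Its arguments: {"type":"object","properties":{"turn":{"type":"array","items":{"type":"array","items":{"type":"number"}}},"delta_pos":{"type":"array","items":{"type":"array","items":{"type":"number"}}},"gripper":{"type":"array","items":{"type":"number"}},"grip_force":{"type":"number"}},"required":["turn","delta_pos","gripper"]}

```bash
mkdir -p pics
python3 - <<'E'
from workcell import read_state, vision
import cv2,numpy as np
for n in ["top","scene"]:
    im=vision.read_camera(n); cv2.imwrite(f"pics/{n}0.png",im[:,:,::-1]); c=vision.calibration(n); print(n,c)
print(vision.calibration("wrist")); print(read_state())
E
```

```text
top {'vfov': 43.533691651926326, 'cx': 289.56883665616397, 'cy': 210.46986279192316, 'R': array([[ 0.01870956, -0.99974099,  0.01295796],
       [-0.98542713, -0.0206301 , -0.16884241],
       [ 0.16906601, -0.00961016, -0.98555788]]), 't': array([0.0571349 , 0.5671929 , 1.21367502])}
scene {'vfov': 49.45889480085982, 'cx': 278.91056762365207, 'cy': 199.61694668103186, 'R': array([[-0.4447791 ,  0.89542019, -0.01985526],
       [ 0.67490058,  0.32050256, -0.66467084],
       [-0.58879602, -0.30903203, -0.74687244]]), 't': array([ 0.17372974, -0.36988297,  1.62629266])}
{'vfov': 61.84527522499038, 'cx': 278.0891338159788, 'cy': 206.88633064460936, 'mount': array([[-8.09915770e-04, -9.59435043e-01, -2.81928611e-01,
         7.04141073e-02],
       [ 9.99999353e-01, -1.00213855e-03,  5.37624019e-04,
         9.83538235e-04],
       [-7.98346852e-04, -2.81927993e-01,  9.59435235e-01,
        -1.43264176e-01],
       [ 0.00000000e+00,  0.00000000e+00,  0.00000000e+00,
         1.00000000e+00]])}
{'time': 0.1, 'q': array([ 1.21309024e+00,  2.64697849e-01,  1.60522254e+00,  3.50965315e-05,
        1.27371675e+00, -3.68783072e-02]), 'joint_vel': array([ 0.00103634, -0.00308283, -0.00223654,  0.00017432, -0.00029058,
       -0.00053969]), 'joint_torque': array([ 6.44682514e-04, -5.16713011e+01, -3.68588555e+01, -1.60724917e-04,
        6.42051600e-03, -2.51876514e-05]), 'tool_pos': array([0.21260933, 0.6399498 , 0.23008108]), 'tcp_rot': array([-0.501743  , -3.10082634,  0.00313841]), 'wrist_force': array([-0.53676802, -0.30167869,  0.37940843]), 'torque': array([-0.02747015,  0.0116881 , -0.0107552 ]), 'grip_force': 0.0, 'width': 1.005423333908266}
```

View pics/top0.png

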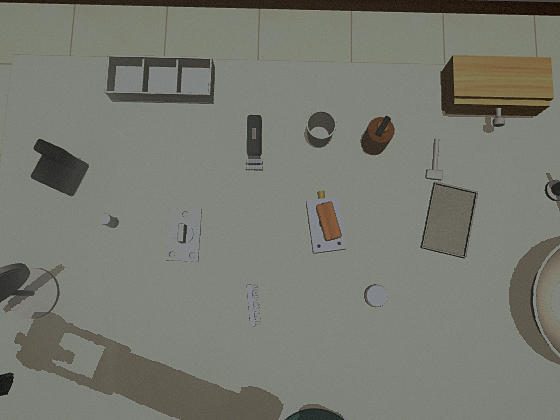

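View pics/scene0.png

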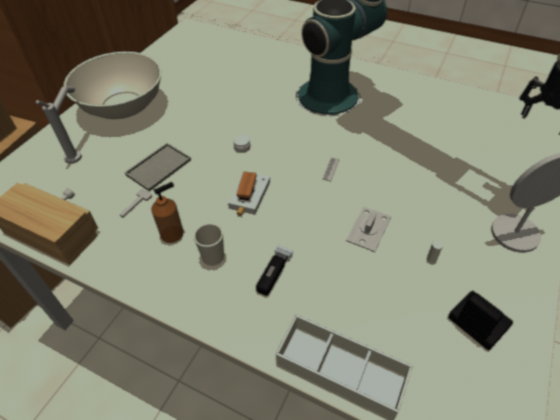

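The top view shows the block at about (325,225) with its stub up at (321,194) and the brush on it at (328,220). The plate is at (184,235), with two holes at its lower end, and the tray is at (449,219). The scene view agrees. Next I'll make a helper and enlarge the crops.

```bash
cat > h.py <<'E'
from workcell import read_state, vision
import cv2,numpy as np
from scipy.spatial.transform import Rotation as Ro
def cam(n,s=None):
    c=vision.calibration(n); f=210/np.tan(np.radians(c["vfov"]/2))
    K=np.array([[f,0,c["cx"]],[0,f,c["cy"]],[0,0,1]])
    if n=="wrist":
        T=np.eye(4);T[:3,:3]=Ro.from_rotvec(s["tcp_rot"]).as_matrix();T[:3,3]=s["tool_pos"]
        W=np.linalg.inv(T@c["mount"]); return K,W[:3,:3],W[:3,3]
    return K,np.array(c["R"]),np.array(c["t"])
def ray(C,px,z):
    K,R,t=C; px=np.atleast_2d(px).astype(float)
    d=np.c_[px,np.ones(len(px))]@np.linalg.inv(K).T@R; o=-R.T@t
    return o+d*((z-o[2])/d[:,2])[:,None]
def proj(C,X):
    K,R,t=C; p=(np.atleast_2d(X)@R.T+t)@K.T; return p[:,:2]/p[:,2:]
def rect(C,mask,z):
    cs=cv2.findContours(mask.astype(np.uint8),0,2)[0]; c=max(cs,key=cv2.contourArea)
    P=ray(C,c[:,0],z)[:,:2]; r=cv2.minAreaRect((P*1000).astype(np.float32)); return r,c
E
python3 - <<'E'
from h import *
im=cv2.imread("pics/top0.png"); C=cam("top")
a=cv2.resize(im[175:270,150:360],None,fx=3.8,fy=3.8,interpolation=cv2.INTER_CUBIC)
a=cv2.convertScaleAbs(a,alpha=1.4); cv2.imwrite("pics/c1.png",a)
hsv=cv2.cvtColor(im,cv2.COLOR_BGR2HSV)
m=(hsv[:,:,1]>120)&(hsv[:,:,0]<20); m[:, :300]=0;m[:,350:]=0;m[:200]=0;m[260:]=0
print("brush",rect(C,m,.03)[0])
g=hsv[:,:,2].copy(); t=np.zeros_like(g); t[170:265,410:490]=(g[170:265,410:490]<150)
print(g[200:204,445:450],g[150,460])
for nm,p,z in [("stub",(321,194),.012),("block",(325,225),.024),("plate",(184,235),.005),("tray",(449,219),.014)]: print(nm,ray(C,p,z))
E
```

```text
brush ((546.3134155273438, -26.28899383544922), (89.78834533691406, 38.97216796875), 16.514015197753906)
[[105 105 103 104 107]
 [103 104 101 107 102]
 [103 104 108 104 104]
 [102 102 107 105  99]] 135
stub [[ 0.61522068 -0.00925053  0.012     ]]
block [[ 0.53595292 -0.01881984  0.024     ]]
plate [[0.50678016 0.3259695  0.005     ]]
tray [[ 0.55864404 -0.3256358   0.014     ]]
```

View pics/c1.png

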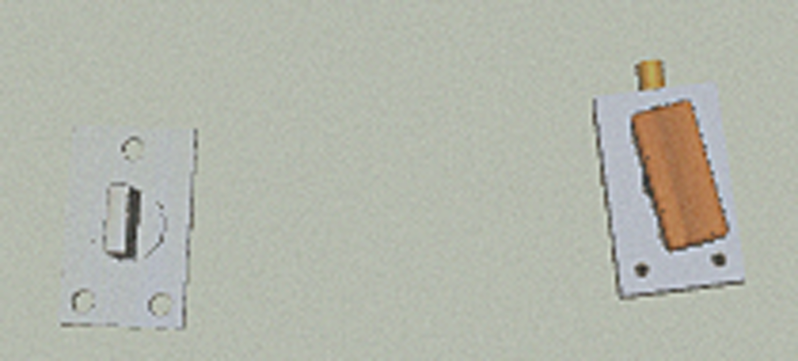

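The crop shows the plate's two-hole end at the bottom and its single hole at the top, the same way round as the block. The block's holes 0 and 1 are visible below the brush. Next I'll plan the move above the brush.

```bash
cat >> h.py <<'E'
def plan(p,yaw):
    "tool-frame shift first, then turn; tool x to heading yaw, tool z down"
    s=read_state(); R=Ro.from_rotvec(s["tcp_rot"]).as_matrix()
    yaw0=np.arctan2(R[1,0],R[0,0])
    d=R.T@(np.array(p)-s["tool_pos"])
    c,si=np.cos(yaw),np.sin(yaw); G=np.array([[c,si,0],[si,-c,0],[0,0,-1]])
    print("t",round(s["time"],2),"yaw0deg",np.degrees(yaw0).round(2),"pos",s["tool_pos"].round(4),"q6",s["q"][5].round(3),"q1",s["q"][0].round(3))
    print("shift(tool,before turn) mm",(d*1000).round(2),"turn",Ro.from_matrix(R.T@G).as_rotvec().round(4),"shift after turn mm",(G.T@R@d*1000).round(2), "w",np.round(s["width"]*85,1),"F",s["wrist_force"].round(1),"g",s["grip_force"])
E
python3 - <<'E'
from h import *
plan([.525,-.02,.20],np.radians(16.5)); plan([.525,-.02,.20],np.radians(16.5-180))
E
```

```text
t 0.1 yaw0deg 161.62 pos [0.2126 0.6399 0.2301] q6 -0.037 q1 1.213
shift(tool,before turn) mm [-504.58 -527.69   31.1 ] turn [-1.0000e-03  2.5000e-03  2.5328e+00] shift after turn mm [112.09 721.5   30.08] w 85.5 F [-0.5 -0.3  0.4] g 0.0
t 0.1 yaw0deg 161.62 pos [0.2126 0.6399 0.2301] q6 -0.037 q1 1.213
shift(tool,before turn) mm [-504.58 -527.69   31.1 ] turn [-0.0019 -0.0007 -0.6088] shift after turn mm [-112.09 -721.5    30.08] w 85.5 F [-0.5 -0.3  0.4] g 0.0
```

Call:
jog_arm(turn=[[0, 0, 0], [0, 0, 0], [0, 0, 0], [0, 0, 0], [0, 0, 0], [0, 0, 0], [0, 0, 0], [0, 0, 0], [0, 0, 0], [0, 0, 0], [0, 0, 0], [0, 0, 0], [0, 0, 0], [0, 0, 0], [0, 0, 0], [0, 0, 0], [0, 0, 0], [0, 0, 0], [0, 0, 0], [0, 0, 0]], delta_pos=[[-0.0252, -0.0264, 0.0015], [-0.0252, -0.0264, 0.0015], [-0.0252, -0.0264, 0.0015], [-0.0252, -0.0264, 0.0015], [-0.0252, -0.0264, 0.0015], [-0.0252, -0.0264, 0.0015], [-0.0252, -0.0264, 0.0015], [-0.0252, -0.0264, 0.0015], [-0.0252, -0.0264, 0.0015], [-0.0252, -0.0264, 0.0015], [-0.0252, -0.0264, 0.0015], [-0.0252, -0.0264, 0.0015], [-0.0252, -0.0264, 0.0015], [-0.0252, -0.0264, 0.0015], [-0.0252, -0.0264, 0.0015], [-0.0252, -0.0264, 0.0015], [-0.0252, -0.0264, 0.0015], [-0.0252, -0.0264, 0.0015], [-0.0252, -0.0264, 0.0015], [-0.0252, -0.0264, 0.0015]], gripper=[0.085, 0.085, 0.085, 0.085, 0.085, 0.085, 0.085, 0.085, 0.085, 0.085, 0.085, 0.085, 0.085, 0.085, 0.085, 0.085, 0.085, 0.085, 0.085, 0.085])

```text
time: 1.77
tool_pos: [0.5247, -0.0212, 0.2008]
tcp_rot: [-0.502, -3.101, -0.0]
wrist_force: [1.1, -0.6, 0.3]
width: 0.999
grip_force: 0.0
```

Call:
jog_arm(turn=[[0, 0, 0.12], [0, 0, 0.12], [0, 0, 0.12], [0, 0, 0.12], [0, 0, 0.12], [0, 0, 0.12], [0, 0, 0.12], [0, 0, 0.12], [0, 0, 0.12], [0, 0, 0.12], [0, 0, 0.12], [0, 0, 0.12], [0, 0, 0.12], [0, 0, 0.12], [0, 0, 0.12], [0, 0, 0.12], [0, 0, 0.12], [0, 0, 0.12], [0, 0, 0.12], [0, 0, 0.12]], delta_pos=[[0, 0, 0], [0, 0, 0], [0, 0, 0], [0, 0, 0], [0, 0, 0], [0, 0, 0], [0, 0, 0], [0, 0, 0], [0, 0, 0], [0, 0, 0], [0, 0, 0], [0, 0, 0], [0, 0, 0], [0, 0, 0], [0, 0, 0], [0, 0, 0], [0, 0, 0], [0, 0, 0], [0, 0, 0], [0, 0, 0]], gripper=[0.085, 0.085, 0.085, 0.085, 0.085, 0.085, 0.085, 0.085, 0.085, 0.085, 0.085, 0.085, 0.085, 0.085, 0.085, 0.085, 0.085, 0.085, 0.085, 0.085])

```text
time: 3.43
tool_pos: [0.5242, -0.0194, 0.2007]
tcp_rot: [-3.074, -0.647, 0.002]
wrist_force: [0.2, -0.1, 0.0]
width: 0.994
grip_force: 0.0
```

Call:
jog_arm(turn=[[0, 0, 0.066], [0, 0, 0.066], [0, 0, 0]], delta_pos=[[0, 0, 0], [0, 0, 0], [0, 0, 0]], gripper=[0.085, 0.085, 0.085])

```text
time: 3.68
tool_pos: [0.5242, -0.0194, 0.2008]
tcp_rot: [-3.109, -0.45, 0.001]
wrist_force: [0.1, 0.4, 0.2]
width: 0.997
grip_force: 0.0
```

Run:
```python
from h import *
plan([.525,-.02,.20],np.radians(16.5))
s=read_state(); im=vision.read_camera("wrist")[:,:,::-1].copy(); cv2.imwrite("pics/w1.png",im)
import pickle; pickle.dump(s,open("w1.pkl","wb"))
C=cam("wrist",s); hsv=cv2.cvtColor(im,cv2.COLOR_BGR2HSV)
m=(hsv[:,:,1]>120)&(hsv[:,:,0]<20); m=cv2.morphologyEx(m.astype(np.uint8),cv2.MORPH_OPEN,np.ones((5,5)))
print(rect(C,m,.054)[0])
```

```text
t 3.68 yaw0deg 16.46 pos [ 0.5242 -0.0194  0.2008] q6 1.199 q1 -0.084
shift(tool,before turn) mm [0.59 0.8  0.78] turn [-0.0003  0.0009 -0.0008] shift after turn mm [0.59 0.8  0.78] w 84.7 F [0.1 0.4 0.2] g 0.0
((508.4857177734375, -37.15446090698242), (7.290853977203369, 12.18241024017334), 16.414546966552734)
```

View pics/w1.png

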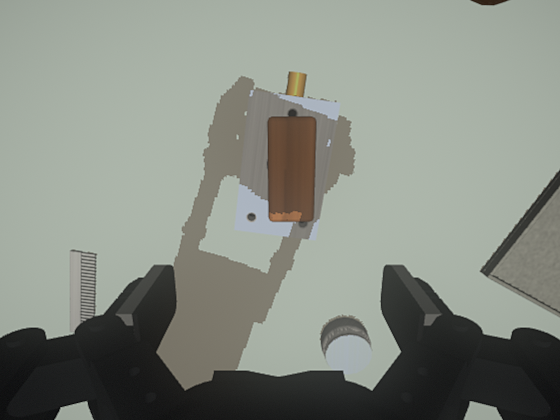

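The brush spans about (268..316, 117..221) and is aligned with the image. Hole2 is at (292,113), hole1 at (251,217), and hole0 at (303,224) is partly hidden.

Run:
```python
from h import *; import pickle
im=cv2.imread("pics/w1.png"); s=pickle.load(open("w1.pkl","rb")); C=cam("wrist",s)
d=im[:,:,2].astype(int)-im[:,:,0]; m=(d>35); m[:110]=0;m[240:]=0
r,c=rect(C,m,.054); print(r, cv2.boundingRect(c))
print("holes",ray(C,[(292,113),(251,217)],.024))
# tray from top
t=cv2.imread("pics/top0.png"); v=cv2.cvtColor(t,cv2.COLOR_BGR2HSV)[:,:,2]
m=v<118; m[:178]=0;m[262:]=0;m[:,:410]=0;m[:,490:]=0
m=cv2.morphologyEx(m.astype(np.uint8),cv2.MORPH_OPEN,np.ones((3,3)))
r,c=rect(cam("top"),m,.014); print("tray",r,cv2.boundingRect(c))
```

```text
((545.8224487304688, -24.292869567871094), (87.95850372314453, 37.527122497558594), 15.994217872619629) (269, 117, 47, 105)
holes [[ 0.59054932 -0.01226946  0.024     ]
 [ 0.48731671 -0.00280534  0.024     ]]
tray ((558.00927734375, -325.75457763671875), (113.04540252685547, 172.6458282470703), 77.47698974609375) (424, 183, 54, 74)
```

Call:
jog_arm(turn=[[0, 0, 0], [0, 0, 0], [0, 0, 0], [0, 0, 0], [0, 0, 0], [0, 0, 0], [0, 0, 0], [0, 0, 0], [0, 0, 0], [0, 0, 0], [0, 0, 0]], delta_pos=[[0.0193, 0.0116, 0], [0, 0, 0.022], [0, 0, 0.022], [0, 0, 0.022], [0, 0, 0.022], [0, 0, 0.022], [0, 0, 0.022], [0, 0, 0.022], [0, 0, 0.012], [0, 0, 0.01], [0, 0, 0]], gripper=[0.085, 0.085, 0.085, 0.085, 0.085, 0.085, 0.085, 0.085, 0.085, 0.085, 0.085])

```text
time: 4.65
tool_pos: [0.5447, -0.0249, 0.0232]
tcp_rot: [-3.108, -0.453, 0.006]
wrist_force: [-0.7, -0.5, -0.2]
width: 0.992
grip_force: 0.0
```

Call:
jog_arm(turn=[[0, 0, 0], [0, 0, 0], [0, 0, 0], [0, 0, 0], [0, 0, 0], [0, 0, 0], [0, 0, 0], [0, 0, 0], [0, 0, 0], [0, 0, 0]], delta_pos=[[0, 0, 0], [0, 0, 0], [0, 0, 0], [0, 0, 0], [0, 0, 0], [0, 0, 0], [0, 0, 0], [0, 0, 0], [0, 0, 0], [0, 0, 0]], gripper=[0.03, 0.03, 0.03, 0.03, 0.03, 0.03, 0.03, 0.03, 0.03, 0.03], grip_force=35)

```text
time: 5.48
tool_pos: [0.5479, -0.0252, 0.0268]
tcp_rot: [3.108, 0.452, 0.004]
wrist_force: [-0.5, -0.1, 6.3]
width: 0.462
grip_force: 36.9
```

Call:
jog_arm(turn=[[0, 0, 0], [0, 0, 0], [0, 0, 0], [0, 0, 0], [0, 0, 0], [0, 0, 0.101], [0, 0, 0.101], [0, 0, 0.101], [0, 0, 0.101], [0, 0, 0.101], [0, 0, 0]], delta_pos=[[0, 0, -0.005], [0, 0, -0.02], [0, 0, -0.025], [0, 0, -0.025], [0, 0, -0.025], [0, 0, 0], [0, 0, 0], [0, 0, 0], [0, 0, 0], [0, 0, 0], [0, 0, 0]], gripper=[0.03, 0.03, 0.03, 0.03, 0.03, 0.03, 0.03, 0.03, 0.03, 0.03, 0.03])

```text
time: 6.4
tool_pos: [0.546, -0.025, 0.1252]
tcp_rot: [3.123, -0.343, -0.001]
wrist_force: [0.3, 0.1, 0.0]
width: 0.464
grip_force: 36.1
```

Call:
jog_arm(turn=[[0, 0, 0], [0, 0, 0], [0, 0, 0], [0, 0, 0], [0, 0, 0], [0, 0, 0], [0, 0, 0], [0, 0, 0], [0, 0, 0], [0, 0, 0], [0, 0, 0]], delta_pos=[[0.0077, 0.0291, 0], [0.0077, 0.0291, 0], [0.0077, 0.0291, 0], [0.0077, 0.0291, 0], [0.0077, 0.0291, 0], [0.0077, 0.0291, 0], [0.0077, 0.0291, 0], [0.0077, 0.0291, 0], [0.0077, 0.0291, 0], [0.0077, 0.0291, 0], [0, 0, 0]], gripper=[0.03, 0.03, 0.03, 0.03, 0.03, 0.03, 0.03, 0.03, 0.03, 0.03, 0.03])

```text
time: 7.32
tool_pos: [0.5592, -0.3312, 0.1256]
tcp_rot: [3.12, -0.339, 0.002]
wrist_force: [0.5, -0.4, -0.9]
width: 0.462
grip_force: 36.1
```

Run:
```python
from h import *
plan([.558,-.326,.006],np.radians(-12.5))
s=read_state(); im=vision.read_camera("wrist")[:,:,::-1].copy(); cv2.imwrite("pics/w2.png",im)
import pickle; pickle.dump(s,open("w2.pkl","wb"))
print(proj(cam("wrist",s),[s["tool_pos"]]))
```

```text
t 7.32 yaw0deg -12.4 pos [ 0.5592 -0.3312  0.1256] q6 1.217 q1 -0.572
shift(tool,before turn) mm [ -2.51  -5.2  119.55] turn [ 0.0029 -0.0018  0.0017] shift after turn mm [ -2.31  -4.84 119.56] w 39.3 F [ 0.5 -0.4 -0.9] g 36.12001419067383
[[280.39501509 272.28459324]]
```

View pics/w2.png

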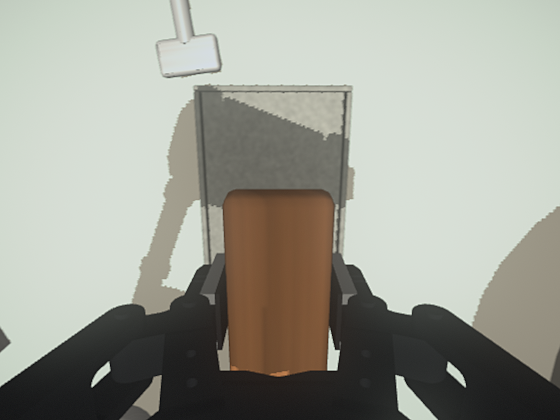

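The brush is held straight, centred at about column 278. The tray spans columns 196–352 and is parallel to it, with the razor clear above. I'll lower the brush now.

Call:
jog_arm(turn=[[0, 0, 0], [0, 0, 0], [0, 0, 0], [0, 0, 0], [0, 0, 0], [0, 0, 0], [0, 0, 0], [0, 0, 0], [0, 0, 0]], delta_pos=[[-0.002, -0.004, 0.01], [0, 0, 0.025], [0, 0, 0.025], [0, 0, 0.025], [0, 0, 0.015], [0, 0, 0.01], [0, 0, 0.005], [0, 0, 0], [0, 0, 0]], gripper=[0.03, 0.03, 0.03, 0.03, 0.03, 0.03, 0.03, 0.03, 0.03])

```text
time: 8.12
tool_pos: [0.5586, -0.321, 0.0108]
tcp_rot: [3.123, -0.337, 0.001]
wrist_force: [0.2, -0.5, -0.2]
width: 0.463
grip_force: 36.1
```

Call:
jog_arm(turn=[[0, 0, 0], [0, 0, 0]], delta_pos=[[0, 0, 0.002], [0, 0, 0.001]], gripper=[0.03, 0.03])

```text
time: 8.28
tool_pos: [0.5593, -0.322, 0.0088]
tcp_rot: [3.122, -0.338, 0.004]
wrist_force: [0.1, 0.2, -0.2]
width: 0.466
grip_force: 36.1
```

Call:
jog_arm(turn=[[0, 0, 0], [0, 0, 0], [0, 0, 0]], delta_pos=[[0, 0.002, 0.001], [0, 0, 0.001], [0, 0, 0]], gripper=[0.03, 0.03, 0.03])

```text
time: 8.53
tool_pos: [0.5583, -0.3242, 0.0069]
tcp_rot: [3.122, -0.339, 0.002]
wrist_force: [-2.1, 1.3, 4.6]
width: 0.465
grip_force: 36.7
```

Call:
jog_arm(turn=[[0, 0, 0], [0, 0, 0]], delta_pos=[[0, 0, 0.001], [0, 0, 0]], gripper=[0.03, 0.03])

```text
time: 8.7
tool_pos: [0.5583, -0.3241, 0.0068]
tcp_rot: [3.122, -0.339, 0.002]
wrist_force: [-3.7, 1.8, 10.2]
width: 0.463
grip_force: 37.4
```

The brush has touched the tray floor, so I'll release and rise.

Call:
jog_arm(turn=[[0, 0, 0], [0, 0, 0], [0, 0, 0], [0, 0, 0], [0, 0, 0], [0, 0, 0], [0, 0, 0], [0, 0, 0], [0, 0, 0], [0, 0, 0], [0, 0, 0]], delta_pos=[[0, 0, -0.001], [0, 0, 0], [0, 0, 0], [0, 0, 0], [0, 0, -0.01], [0, 0, -0.02], [0, 0, -0.03], [0, 0, -0.035], [0, 0, -0.035], [0, 0, -0.035], [0, 0, -0.035]], gripper=[0.055, 0.055, 0.055, 0.055, 0.055, 0.055, 0.055, 0.055, 0.055, 0.055, 0.055])

```text
time: 9.62
tool_pos: [0.5574, -0.3232, 0.2075]
tcp_rot: [3.123, -0.339, 0.0]
wrist_force: [0.9, -0.3, -0.3]
width: 0.641
grip_force: 0.0
```

Run:
```python
from h import *
im=vision.read_camera("top")[:,:,::-1].copy(); cv2.imwrite("pics/top1.png",im)
C=cam("top")
d=im[:,:,2].astype(int)-im[:,:,0]; m=(d>35); m[:185]=0;m[262:]=0; m[:,:410]=0; m[:,490:]=0
print("brush",rect(C,m,.034)[0])
plan([.44,-.02,.26],0); plan([.52,.325,.22],0)
```

```text
brush ((553.6173706054688, -322.0362854003906), (38.48995590209961, 87.50530242919922), 77.39208984375)
t 9.67 yaw0deg -12.38 pos [ 0.5613 -0.3256  0.217 ] q6 1.223 q1 -0.564
shift(tool,before turn) mm [-183.48 -272.31  -46.61] turn [ 0.0059 -0.0121 -0.2161] shift after turn mm [-121.33 -305.63  -43.05] w 54.5 F [ 1.9 -2.7  4.9] g 0.0
t 9.67 yaw0deg -12.38 pos [ 0.5613 -0.3256  0.217 ] q6 1.223 q1 -0.564
shift(tool,before turn) mm [-179.81 -626.61   -8.17] turn [ 0.0059 -0.0121 -0.2161] shift after turn mm [ -41.33 -650.63   -3.05] w 54.5 F [ 1.9 -2.7  4.9] g 0.0
```

The brush lies in the tray at (0.554, -0.322), parallel to it. Now I'll measure the bare block.

Call:
jog_arm(turn=[[0, 0, 0], [0, 0, 0], [0, 0, 0], [0, 0, 0], [0, 0, 0], [0, 0, 0], [0, 0, 0], [0, 0, 0], [0, 0, 0], [0, 0, 0], [0, 0, -0.113], [0, 0, -0.113], [0, 0, -0.113], [0, 0, 0], [0, 0, 0], [0, 0, 0]], delta_pos=[[-0.0115, -0.0287, 0], [-0.0115, -0.0287, 0], [-0.0115, -0.0287, 0], [-0.0115, -0.0287, 0], [-0.0115, -0.0287, 0], [-0.0115, -0.0287, 0], [-0.0115, -0.0287, 0], [-0.0115, -0.0287, 0], [-0.0115, -0.0287, 0], [-0.0115, -0.0287, 0], [0, 0, 0], [0, 0, 0], [0, 0, 0], [0, 0, 0], [0, 0, 0], [0, 0, 0]], gripper=[0.06, 0.06, 0.06, 0.06, 0.06, 0.06, 0.06, 0.06, 0.06, 0.06, 0.06, 0.06, 0.06, 0.06, 0.06, 0.06])

```text
time: 11.0
tool_pos: [0.5069, -0.0185, 0.2054]
tcp_rot: [3.136, 0.188, 0.0]
wrist_force: [1.0, 0.8, 0.3]
width: 0.701
grip_force: 0.0
```

Run:
```python
from h import *
plan([.52,.325,.21],np.radians(-4))
s=read_state(); im=vision.read_camera("wrist")[:,:,::-1].copy(); cv2.imwrite("pics/w3.png",im)
im2=vision.read_camera("wrist")[:,:,::-1].copy(); s2=read_state(); print(s2["tool_pos"],s2["joint_vel"].round(3)); cv2.imwrite("pics/w3b.png",im2)
import pickle; pickle.dump(s,open("w3.pkl","wb"))
```

```text
t 11.0 yaw0deg 6.87 pos [ 0.5069 -0.0185  0.2054] q6 1.365 q1 -0.086
shift(tool,before turn) mm [  54.03 -339.5    -4.56] turn [ 0.     -0.0002  0.1896] shift after turn mm [ -10.93 -343.6    -4.56] w 59.6 F [1.  0.8 0.3] g 0.0
[ 0.50698405 -0.01861514  0.20536753] [-0.     0.003 -0.     0.002 -0.001 -0.01 ]
```

View pics/w3.png

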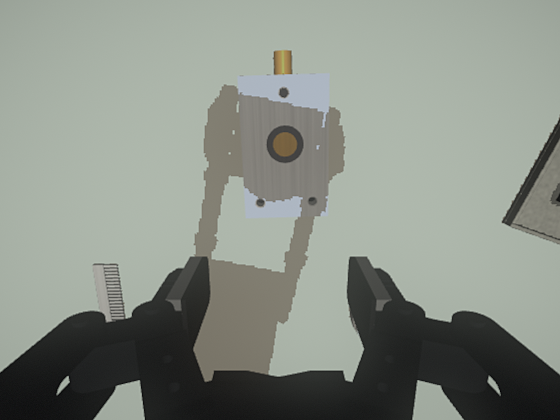

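The bare block shows holes at (284,92), (261,202) and (312,201).

```bash
cat >> h.py <<'E'
def blob(im,p,r=9,q=.5):
    "centroid of the dark blob round p: threshold midway between dark core and surround"
    g=cv2.cvtColor(im,cv2.COLOR_BGR2GRAY).astype(float); x,y=p; w=g[y-r:y+r+1,x-r:x+r+1]
    lo,hi=np.percentile(w,3),np.median(w); m=(w<lo+q*(hi-lo)).astype(np.uint8)
    n,l,st,ce=cv2.connectedComponentsWithStats(m); i=min(range(1,n),key=lambda k:np.hypot(*(ce[k]-r))-.1*st[k,4]); return ce[i]+[x-r,y-r],st[i]
def fit(P):
    "2-D rigid fit of pattern to points: centre, yaw, residuals"
    M=np.array([[-50,-25],[-50,25],[50,0]])/1000; P=np.asarray(P)[:,:2]; a=M-M.mean(0);b=P-P.mean(0)
    th=np.arctan2((a[:,0]*b[:,1]-a[:,1]*b[:,0]).sum(),(a*b).sum()); R=np.array([[np.cos(th),-np.sin(th)],[np.sin(th),np.cos(th)]])
    c=P.mean(0)-R@M.mean(0); return c.round(4),np.degrees(th).round(2),((M@R.T+c-P)*1000).round(1)
E
python3 - <<'E'
from h import *; import pickle
im=cv2.imread("pics/w3.png"); s=pickle.load(open("w3.pkl","rb")); C=cam("wrist",s)
b=[blob(im,p) for p in [(312,201),(261,202),(284,92)]]; print(b)
P=ray(C,[x[0] for x in b],.024); print(P.round(4),fit(P))
# plate rough from top: holes px
T=cam("top"); t=cv2.imread("pics/top1.png")
px=np.array([(161,305),(83,301),(133,148)])/3.8+[150,175]; print(px,fit(ray(T,px,.005)))
E
```

```text
[(array([311.93877551, 200.44897959]), array([ 5,  5,  9,  8, 49], dtype=int32)), (array([259.81632653, 201.85714286]), array([ 4,  5,  8,  8, 49], dtype=int32)), (array([283.30136986,  92.26027397]), array([ 4,  5, 10, 10, 73], dtype=int32))]
[[ 0.4954 -0.052   0.024 ]
 [ 0.4881 -0.0025  0.024 ]
 [ 0.5902 -0.0126  0.024 ]] (array([ 0.5411, -0.0199]), np.float64(8.47), array([[-0.2,  0. ],
       [-0.2, -0. ],
       [ 0.4,  0. ]]))
[[192.36842105 255.26315789]
 [171.84210526 254.21052632]
 [185.         213.94736842]] (array([0.5086, 0.3271]), np.float64(-1.13), array([[ 0.6,  0.1],
       [ 0. ,  0. ],
       [-0.6, -0.1]]))
```

Call:
jog_arm(turn=[[0, 0, 0], [0, 0, 0], [0, 0, 0], [0, 0, 0], [0, 0, 0], [0, 0, 0], [0, 0, 0], [0, 0, 0], [0, 0, 0], [0, 0, 0], [0, 0, 0], [0, 0, 0], [0, 0, 0.069], [0, 0, 0.069], [0, 0, 0], [0, 0, 0], [0, 0, 0]], delta_pos=[[0.0012, -0.0289, 0], [0.0012, -0.0289, 0], [0.0012, -0.0289, 0], [0.0012, -0.0289, 0], [0.0012, -0.0289, 0], [0.0012, -0.0289, 0], [0.0012, -0.0289, 0], [0.0012, -0.0289, 0], [0.0012, -0.0289, 0], [0.0012, -0.0289, 0], [0.0012, -0.0289, 0], [0.0012, -0.0289, 0], [0, 0, 0], [0, 0, 0], [0, 0, 0], [0, 0, 0], [0, 0, 0]], gripper=[0.06, 0.06, 0.06, 0.06, 0.06, 0.06, 0.06, 0.06, 0.06, 0.06, 0.06, 0.06, 0.06, 0.06, 0.06, 0.06, 0.06])

```text
time: 12.52
tool_pos: [0.4788, 0.3271, 0.2052]
tcp_rot: [3.141, -0.023, -0.0]
wrist_force: [0.2, -1.0, 0.2]
width: 0.705
grip_force: 0.0
```

Run:
```python
from h import *
plan([.509,.327,.01],np.radians(-1))
s=read_state(); im=vision.read_camera("wrist")[:,:,::-1].copy(); cv2.imwrite("pics/w4.png",im)
import pickle; pickle.dump(s,open("w4.pkl","wb"))
```

```text
t 12.52 yaw0deg -0.84 pos [0.4788 0.3271 0.2052] q6 2.142 q1 0.556
shift(tool,before turn) mm [ 30.19  -0.32 195.16] turn [0.0001 0.0002 0.0028] shift after turn mm [ 30.15  -0.38 195.16] w 60.0 F [ 0.2 -1.   0.2] g 0.0
```

View pics/w4.png

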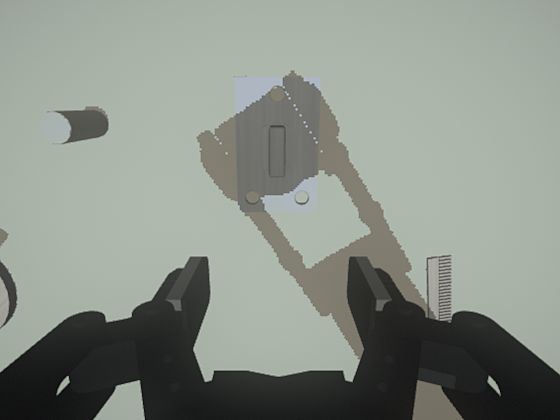

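The thumb-turn is at about (277,151), with holes at (277,94), (252,197) and (302,197).

Run:
```python
from h import *; import pickle
im=cv2.imread("pics/w4.png"); s=pickle.load(open("w4.pkl","rb")); C=cam("wrist",s)
print(fit(ray(C,[(302,197),(252,197),(277.3,94)],.005)))
print("slab top",ray(C,[(277,151.5)],.041))
g=cv2.cvtColor(im,cv2.COLOR_BGR2GRAY)
for x,y in [(302,197),(252,197),(277,94)]:
    e=cv2.Canny(cv2.resize(g[y-12:y+13,x-12:x+13],None,fx=8,fy=8,interpolation=cv2.INTER_CUBIC),20,50)
    c=cv2.HoughCircles(cv2.resize(g[y-12:y+13,x-12:x+13],None,fx=8,fy=8,interpolation=cv2.INTER_CUBIC),cv2.HOUGH_GRADIENT,1,100,param1=60,param2=10,minRadius=40,maxRadius=75)
    print(None if c is None else (c[0,:,:2]/8+[x-12-.44,y-12-.44],c[0,:,2]/8))
```

```text
(array([0.5116, 0.3284]), np.float64(-1.06), array([[-0.3,  0.3],
       [-0.2, -0.3],
       [ 0.5,  0. ]]))
slab top [[0.51228372 0.32839577 0.041     ]]
(array([[301.1225, 195.9975]]), array([8.1], dtype=float32))
None
(array([[276.1225,  93.4975]]), array([7.2], dtype=float32))
```

Call:
jog_arm(turn=[[0, 0, 0], [0, 0, 0], [0, 0, 0], [0, 0, 0], [0, 0, 0], [0, 0, 0], [0, 0, 0], [0, 0, 0], [0, 0, 0], [0, 0, 0], [0, 0, 0], [0, 0, 0], [0, 0, 0], [0, 0, 0]], delta_pos=[[0.0172, -0.0009, 0], [0.016, -0.0009, 0], [0, 0, 0.022], [0, 0, 0.022], [0, 0, 0.022], [0, 0, 0.022], [0, 0, 0.022], [0, 0, 0.022], [0, 0, 0.022], [0, 0, 0.022], [0, 0, 0.01], [0, 0, 0.007], [0, 0, 0], [0, 0, 0]], gripper=[0.05, 0.05, 0.05, 0.05, 0.05, 0.05, 0.05, 0.05, 0.05, 0.05, 0.05, 0.05, 0.05, 0.05])

```text
time: 13.73
tool_pos: [0.5125, 0.3289, 0.0129]
tcp_rot: [-3.141, 0.024, -0.001]
wrist_force: [-0.2, 0.3, -0.6]
width: 0.585
grip_force: 0.0
```

Call:
jog_arm(turn=[[0, 0, 0], [0, 0, 0], [0, 0, 0], [0, 0, 0], [0, 0, 0], [0, 0, 0], [0, 0, 0], [0, 0, 0], [0, 0, 0], [0, 0, 0]], delta_pos=[[0, 0, 0], [0, 0, 0], [0, 0, 0], [0, 0, 0], [0, 0, 0], [0, 0, 0], [0, 0, 0], [0, 0, 0], [0, 0, 0], [0, 0, 0]], gripper=[0.005, 0.005, 0.005, 0.005, 0.005, 0.005, 0.005, 0.005, 0.005, 0.005], grip_force=70)

```text
time: 14.57
tool_pos: [0.5131, 0.3294, 0.0139]
tcp_rot: [-3.14, 0.024, -0.004]
wrist_force: [-0.8, -1.5, 6.3]
width: 0.155
grip_force: 70.8
```

Run:
```python
from h import *
plan([.5411,-.0199,.15],np.radians(8.47))
```

```text
t 14.57 yaw0deg -0.86 pos [0.5131 0.3294 0.0139] q6 2.116 q1 0.53
shift(tool,before turn) mm [  33.53  348.68 -136.4 ] turn [-0.001  -0.0024 -0.1629] shift after turn mm [ -23.78  349.61 -136.07] w 13.2 F [-0.8 -1.5  6.3] g 70.82800269126892
```

Call:
jog_arm(turn=[[0, 0, 0], [0, 0, 0], [0, 0, 0], [0, 0, 0], [0, 0, 0], [0, 0, 0], [0, 0, 0], [0, 0, 0], [0, 0, -0.041], [0, 0, -0.041], [0, 0, -0.041], [0, 0, -0.041], [0, 0, 0], [0, 0, 0]], delta_pos=[[0, 0, -0.003], [0, 0, -0.007], [0, 0, -0.015], [0, 0, -0.02], [0, 0, -0.02], [0, 0, -0.02], [0, 0, -0.01], [0, 0, -0.005], [0, 0, 0], [0, 0, 0], [0, 0, 0], [0, 0, 0], [0, 0, 0], [0, 0, 0]], gripper=[0.005, 0.005, 0.005, 0.005, 0.005, 0.005, 0.005, 0.005, 0.005, 0.005, 0.005, 0.005, 0.005, 0.005])

```text
time: 15.73
tool_pos: [0.5111, 0.3284, 0.1111]
tcp_rot: [3.132, 0.232, -0.003]
wrist_force: [0.1, -0.1, -2.7]
width: 0.154
grip_force: 69.6
```

Call:
jog_arm(turn=[[0, 0, 0], [0, 0, 0], [0, 0, 0], [0, 0, 0], [0, 0, 0], [0, 0, 0], [0, 0, 0], [0, 0, 0], [0, 0, 0], [0, 0, 0], [0, 0, 0], [0, 0, 0], [0, 0, 0], [0, 0, 0], [0, 0, 0], [0, 0, 0], [0, 0, 0], [0, 0, 0], [0, 0, 0], [0, 0, 0]], delta_pos=[[-0.0006, 0.0091, 0], [-0.0012, 0.0182, 0], [-0.0015, 0.0215, 0], [-0.0015, 0.0215, 0], [-0.0015, 0.0215, 0], [-0.0015, 0.0215, 0], [-0.0015, 0.0215, 0], [-0.0015, 0.0215, 0], [-0.0015, 0.0215, 0], [-0.0015, 0.0215, 0], [-0.0015, 0.0215, 0], [-0.0015, 0.0215, 0], [-0.0015, 0.0215, 0], [-0.0015, 0.0215, 0], [-0.0015, 0.0215, 0], [-0.0015, 0.0215, 0], [-0.0012, 0.0152, 0], [-0.0006, 0.006, 0], [0, 0, 0], [0, 0, 0]], gripper=[0.005, 0.005, 0.005, 0.005, 0.005, 0.005, 0.005, 0.005, 0.005, 0.005, 0.005, 0.005, 0.005, 0.005, 0.005, 0.005, 0.005, 0.005, 0.005, 0.005])

```text
time: 17.4
tool_pos: [0.5391, -0.0205, 0.1121]
tcp_rot: [-3.133, -0.231, 0.001]
wrist_force: [-0.0, -0.6, -3.4]
width: 0.147
grip_force: 69.5
```

Call:
jog_arm(turn=[[0, 0, 0], [0, 0, 0], [0, 0, 0]], delta_pos=[[0, 0, 0], [0, 0, 0], [0, 0, 0]], gripper=[0.005, 0.005, 0.005])

```text
time: 17.65
tool_pos: [0.5394, -0.0196, 0.1123]
tcp_rot: [-3.133, -0.235, 0.0]
wrist_force: [0.2, -0.3, -1.8]
width: 0.148
grip_force: 69.5
```

Run:
```python
from h import *
plan([.5411,-.0199,.0525],np.radians(8.47))
s=read_state(); im=vision.read_camera("wrist")[:,:,::-1].copy(); cv2.imwrite("pics/w5.png",im)
import pickle; pickle.dump(s,open("w5.pkl","wb"))
```

```text
t 17.65 yaw0deg 8.59 pos [ 0.5394 -0.0196  0.1123] q6 1.338 q1 -0.083
shift(tool,before turn) mm [ 1.66  0.59 59.76] turn [-0.0002  0.0001  0.0021] shift after turn mm [ 1.65  0.58 59.76] w 12.6 F [ 0.2 -0.3 -1.8] g 69.5117712020874
```

View pics/w5.png

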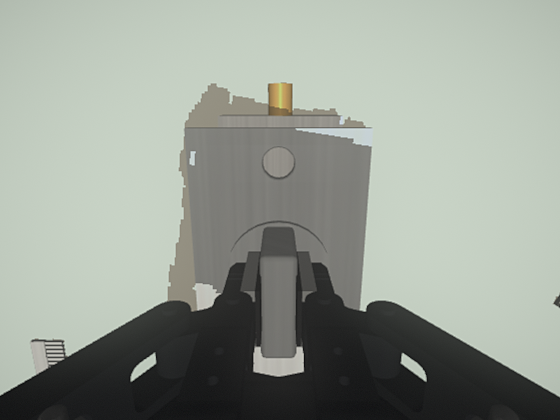

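The held plate's far edge runs from (187,127) to (372,127), with hole2 at (278.5,162). It looks level, so I'll check that against the predicted projection.

Run:
```python
from h import *; import pickle
im=cv2.imread("pics/w5.png"); s=pickle.load(open("w5.pkl","rb")); C=cam("wrist",s)
g=cv2.cvtColor(im,cv2.COLOR_BGR2GRAY)
print("row profile edge", [int(np.argmax(np.abs(np.diff(cv2.GaussianBlur(g,(3,3),0)[120:135,c].astype(int))))+120) for c in (195,215,240,265,290,320,345,365)])
for y in (140,180,220,260,290):
    d=np.abs(np.diff(g[y].astype(int))); print(y,[i for i in range(150,210) if d[i]>12],[i for i in range(345,385) if d[i]>12])
a=cv2.resize(g[137:187,253:304],None,fx=4,fy=4,interpolation=cv2.INTER_CUBIC)
c=cv2.HoughCircles(a,cv2.HOUGH_GRADIENT,1,200,param1=60,param2=15,minRadius=50,maxRadius=80); print(c[0][:,:2]/4+[252.6,136.6],c[0][:,2]/4)
R=Ro.from_rotvec(s["tcp_rot"]).as_matrix(); u=R[:2,0]/np.linalg.norm(R[:2,0]); v=np.array([-u[1],u[0]]); o=s["tool_pos"][:2]
W=lambda x,y,z:np.r_[o+x*u+y*v,z]
zt=s["tool_pos"][2]-.0122+.005
print(proj(C,[W(.065,.04,zt),W(.065,-.04,zt),W(.05,0,zt),W(0,.04,zt),W(0,-.04,zt)]).round(1))
for p in [(187,127.5),(372,127.5),(278.5,162)]:
    X=ray(C,p,zt)[0][:2]-o; print(p,(X@u*1000).round(1),(X@v*1000).round(1))
```

```text
row profile edge [126, 126, 126, 126, 126, 128, 127, 128]
140 [182, 183] [352, 353]
180 [182, 183] [368, 369]
220 [179, 180] [365, 366]
260 [173, 174] [362, 363]
290 [166, 167, 193, 194, 195] [360, 361]
[[277.975 162.975]] [15.875]
[[183.6 123.9]
 [374.9 123.8]
 [279.3 159.6]
 [194.1 265.8]
 [364.4 265.7]]
(187, 127.5) 63.5 38.7
(372, 127.5) 63.5 -38.9
(278.5, 162) 49.0 0.3
```

The plate is level, since its edge slopes match the prediction. It sits perhaps 1–2 mm low. I'll lower it to just above the target height and look through hole2.

Call:
jog_arm(turn=[[0, 0, 0], [0, 0, 0], [0, 0, 0], [0, 0, 0], [0, 0, 0], [0, 0, 0], [0, 0, 0], [0, 0, 0], [0, 0, 0], [0, 0, 0], [0, 0, 0]], delta_pos=[[0.0013, 0.0004, 0.005], [0.0012, 0.0004, 0.01], [0, 0, 0.01], [0, 0, 0.01], [0, 0, 0.01], [0, 0, 0.007], [0, 0, 0.003], [0, 0, 0.002], [0, 0, 0], [0, 0, 0], [0, 0, 0]], gripper=[0.005, 0.005, 0.005, 0.005, 0.005, 0.005, 0.005, 0.005, 0.005, 0.005, 0.005])

```text
time: 18.62
tool_pos: [0.5427, -0.021, 0.0559]
tcp_rot: [3.133, 0.233, 0.002]
wrist_force: [-0.4, -0.7, -3.1]
width: 0.151
grip_force: 69.5
```

Run:
```python
from h import *; import pickle
plan([.5411,-.0199,.0525],np.radians(8.47))
s=read_state(); im=vision.read_camera("wrist")[:,:,::-1].copy(); cv2.imwrite("pics/w6.png",im)
pickle.dump(s,open("w6.pkl","wb"))
sc=vision.read_camera("scene")[:,:,::-1].copy(); cv2.imwrite("pics/s6.png",sc)
x,y=proj(cam("scene"),[[.541,-.02,.04]])[0].astype(int); print(x,y)
a=cv2.resize(im[70:210,150:400],(600,336),interpolation=cv2.INTER_CUBIC)
b=cv2.resize(sc[y-35:y+35,x-62:x+63],(600,336),interpolation=cv2.INTER_CUBIC)
cv2.imwrite("pics/c6.png",cv2.resize(np.vstack([a,b]),None,fx=.89,fy=.89))
```

```text
t 18.62 yaw0deg 8.52 pos [ 0.5427 -0.021   0.0559] q6 1.338 q1 -0.084
shift(tool,before turn) mm [-1.44 -1.29  3.43] turn [ 0.0003 -0.0013  0.0009] shift after turn mm [-1.43 -1.29  3.44] w 12.8 F [-0.4 -0.7 -3.1] g 69.5125150680542
248 186
```

View pics/c6.png

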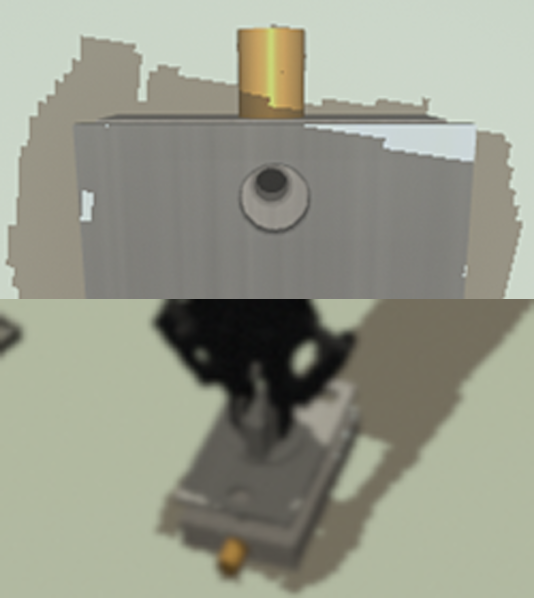

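The crop shows the block's hole at crop (271.5,183), seen through plate hole2 at crop (274,198). The scene crop shows the plate level over the block. Next I'll work out the remaining offset.

Run:
```python
from h import *; import pickle
s=pickle.load(open("w6.pkl","rb")); C=cam("wrist",s); k=2.4*.89
f=lambda p:np.array(p)/k+[150-.3,70-.3]
R=Ro.from_rotvec(s["tcp_rot"]).as_matrix()
for zt in (.045,.048):
    Pb=ray(C,[f((271.5,183)),f((271.5,118)),f((271.5,30))],.024); Pp=ray(C,[f((274,198)),f((75,123)),f((474,123))],zt)
    T=lambda P:((P-s["tool_pos"])@R*1000).round(1)
    print(zt,"block hole tool",T(Pb)[0],"plate hole,corners",T(Pp).tolist(), Pb[0].round(4),"width",np.linalg.norm(Pp[1]-Pp[2]))
S=ray(C,[f((271.5,40))],.020)-ray(C,[f((271.5,183))],.024); print("block yaw",np.degrees(np.arctan2(S[0,1],S[0,0])))
im=cv2.imread("pics/w6.png"); print(s["tool_pos"])
```

```text
0.045 block hole tool [48.4 -1.1 32. ] plate hole,corners [[48.2, -0.6, 11.0], [63.4, -40.6, 11.0], [63.3, 39.7, 11.0]] [ 0.5904 -0.0127  0.024 ] width 0.08030718204724399
0.048 block hole tool [48.4 -1.1 32. ] plate hole,corners [[48.7, -0.6, 8.0], [63.6, -39.8, 8.0], [63.5, 38.9, 8.0]] [ 0.5904 -0.0127  0.024 ] width 0.07874567661689695
block yaw 8.442755495702599
[ 0.54270694 -0.02096572  0.05593682]
```

Call:
jog_arm(turn=[[0, 0, 0], [0, 0, 0], [0, 0, 0], [0, 0, 0], [0, 0, 0], [0, 0, 0], [0, 0, 0], [0, 0, 0]], delta_pos=[[0, -0.0005, 0.001], [0, 0, 0.0015], [0, 0, 0], [0, 0, 0], [0, 0, 0], [0, 0, 0], [0, 0, 0], [0, 0, 0]], gripper=[0.005, 0.005, 0.005, 0.005, 0.005, 0.005, 0.005, 0.005])

```text
time: 19.38
tool_pos: [0.542, -0.0204, 0.0528]
tcp_rot: [-3.133, -0.233, -0.0]
wrist_force: [0.0, -0.7, -2.8]
width: 0.15
grip_force: 69.5
```

Run:
```python
from h import *; import pickle
plan([.5411,-.0199,.0525],np.radians(8.47))
s=read_state(); im=vision.read_camera("wrist")[:,:,::-1].copy(); cv2.imwrite("pics/w7.png",im)
pickle.dump(s,open("w7.pkl","wb"))
sc=vision.read_camera("scene")[:,:,::-1].copy(); cv2.imwrite("pics/s7.png",sc)
a=cv2.resize(im[70:200,170:390],(550,325),interpolation=cv2.INTER_CUBIC)
S=cam("scene"); c,y=np.array([.5411,-.0199]),np.radians(8.47); u=np.array([np.cos(y),np.sin(y)]);v=np.array([-u[1],u[0]])
b=cv2.resize(sc[151:221,186:311],None,fx=4,fy=4,interpolation=cv2.INTER_CUBIC)
for sx,sy in ((1,1),(1,-1),(-1,1)):
  for z,col in ((.044,(0,0,255)),(.024,(255,0,0))):
    p=proj(S,[np.r_[c+sx*.065*u+sy*.04*v,z]])[0]; print(sx,sy,z,p.round(1)); cv2.circle(b,tuple(((p-[186,151])*4+1.5).astype(int)),3,col,1)
cv2.imwrite("pics/c7.png",np.vstack([a[:300],b[:, :][:280, :500].copy() if False else cv2.copyMakeBorder(b,0,0,0,50,0)]))
```

```text
t 19.38 yaw0deg 8.52 pos [ 0.542  -0.0204  0.0528] q6 1.338 q1 -0.084
shift(tool,before turn) mm [-0.82 -0.64  0.29] turn [-0.     -0.      0.0009] shift after turn mm [-0.82 -0.64  0.29] w 12.7 F [ 0.  -0.7 -2.8] g 69.51306581497192
1 1 0.044 [253.9 205.1]
1 1 0.024 [254.3 209.9]
1 -1 0.044 [226.4 198.7]
1 -1 0.024 [227.2 203.5]
-1 1 0.044 [269.3 172.5]
-1 1 0.024 [269.6 177.4]
```

View pics/c7.png

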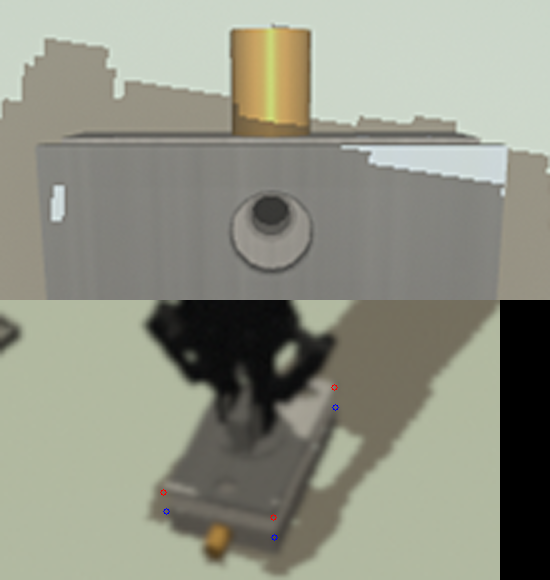

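The check shows the block's hole2 at crop (270.5,214), centred sideways in plate hole2 at crop (271.5,231). The vertical difference is the expected parallax. In the scene crop, the plate corners match the level pose predicted at a 15 mm gap.

Run:
```python
from h import *; import pickle
s=pickle.load(open("w7.pkl","rb")); C=cam("wrist",s); R=Ro.from_rotvec(s["tcp_rot"]).as_matrix()
f=lambda p:np.array(p)/2.5+[169.7,69.7]
for p,z in (((270.5,214),.024),((271.5,231),.0435)): print(((ray(C,[f(p)],z)-s["tool_pos"])@R*1000).round(1))
s=read_state(); print(s["joint_vel"].round(3),s["tool_pos"])
from workcell import ticket; print(ticket.finish_job())
```

```text
[[48.9 -0.6 28.8]]
[[48.6 -0.4  9.3]]
[ 0.    -0.     0.002  0.001  0.    -0.001] [ 0.54198433 -0.02041565  0.05277478]
the job is handed in; nothing more can be done
None
```

I laid the brush in the tray, bristles down, then handed the job in with the plate held level and still about 15 mm above the block (camera estimates 14–16.5 mm), hole2 within about 0.5 mm of the block's and the other two aligned by the measured turn, not seen directly.

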